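# Find the heavy side of the drum and hold it down

### The arm

A 6-joint arm with a two-finger parallel gripper is mounted at the origin on the work surface. World frame = base frame: x ahead of the robot, y to its left, z up, the work surface at z = 0. Lengths are in mm, angles in rad, forces in N, time in s.
With the tool pointing down it reaches from about 275 to 775 mm from the base axis. Payload 14.6 kg.
Tool frame: the origin (TCP) lies where the fingers leave the gripper's body, on its centre line; the fingertips stand 73 mm ahead of it and the grasp point (between the pads) lies 54 mm ahead of it (bot.grasp_offset is the distance from the TCP to the grasp point, in mm); z points along the fingers, y is the direction in which the jaws open and shut (so a half turn about z gives the same grasp; the last joint's range is limited). The gripper opens to 85 mm and grips with 20 to 120 N. Pads are 22 mm wide; open, the fingers measure 114 mm over their backs; the gripper's body (76 mm by 85 mm) begins 54 mm behind the grasp point. The pads swing forward as they close: fully open they stand 13 mm farther back than shut.
Start: joints at [1.115, 0.263, -0.048, 1.259, 0, 1.415], TCP at [155.554, 501.429, 303.878] pointing down, gripper open.
Joint ranges: [-2.65, 2.65], [-0.89, 1.7], [-1.18, 1.37], [-2.13, 2.11], [-1.35, 1.29], [-3.14, 3.14]. Speed limits (rad/s): [1.89, 1.89, 2.57, 2.79, 3.14, 3.14].

### API

Orientations are given as a unit quaternion [x, y, z, w].
In Python, from station import bot, cams, ticket gives the robot as it stands.
- The arm moves only by the tool jog_arm, never from a script. Its argument "plan" is one flat list of numbers, 5 for each row, row after row: the shift along the tool's x, y, z as a fraction of full scale, then the turn about the tool's z as a fraction of full scale, then the opening, from 0 (shut) to 1 (fully open). In form: [tx, ty, tz, turn, gripper, tx, ty, tz, turn, gripper, ...]. A call has exactly 5 rows; each row is the pose to reach, as a shift and turn from the pose measured when the call began, along the tool's axes at that moment, turning the shorter way round; what a row does not reach only later rows make up. Full scale, the value 1, is 0.4 m for a shift and 180 degrees for a turn. A row lasts 1/8 s, in which the tool goes at most 62.5 mm and 10.7 degrees, less where a joint would pass 70% of its speed; a pose out of reach is approached as far as the arm can. A call with a number of a shift or a turn outside -1 to 1 is refused whole. A call with a gripper value outside its range is refused whole. The fingers move at their own pace and stop on an object; the grip force is fixed at half the most. Time passes only in rows, so rows that repeat a pose let the fingers close, or fill a call up. It gives the time, the measured TCP pose, the force and the opening at its end, in the units of the state.
- bot.observe(): the state, without advancing time (a new reading comes with each control period).
- cams.grab_frame(name): name is "scene" or "top" or "wrist"; returns the picture (420x560x3 uint8, red, green, blue); there is no depth.
- cams.camera_model(name): a dict with "intrinsics" (3x3 intrinsics, pixels), "dist_coeffs" ([k1, k2, p1, p2, k3] as OpenCV has them; the pictures are not rectified), "R" (3x3) and "t" (3): a world point X has camera coordinates R X + t; the wrist camera has in their place "mount" (4x4, takes a point from camera to tool coordinates, whose origin is the TCP and whose axes are the flange's). Camera axes: x right, y down, z forward; pixel columns grow to the right and rows downward; lengths in mm; the calibration is good to about 2 mm. A picture is of the moment at which its call begins: read the wrist's pose just before it. camera_model takes no time and is no camera call.
- ticket.sign_off(): hands the job in, once; it reports no verdict.
The state is a dict: "t": time; "joint_pos": joint angles; "joint_vel": joint speeds; "joint_efforts": joint torques, N m; "tool_pos": TCP position; "eef_rot": TCP orientation; "wrist_force": force on the tool from outside, world axes, zero at the start; "moment": the same for the moment, N m; "gripper_width": opening from 0.0 (shut) to 1.0 (fully open).
Only numpy, scipy, OpenCV 4.12 (cv2) and the standard library are available. Lean on these libraries where they do the work, as an engineer would, in place of code of your own. Each camera call takes 0.05 s, during which the arm holds its last target. There are 200 camera calls.

### The job

Lift the clear dust hood off the balancing stand by its knob and set it upright on the middle of the black rubber mat. Then take the crank handle of the drum and turn it slowly, at least half way round from where it stood, feeling which side of the drum is the heavy one. Finish still gripping the crank handle, standing still with the drum's heavy side straight down, and leave the other things on the bench where they are.

Things in the scene. Friction and masses are not known exactly. Their poses are not given: they have to be found in the camera images.
- stand: Balancing stand, fixed, turned only about the vertical: grey plinth 160 (x) x 200 (y) x 15 mm. Origin: centre of the plinth's underside, on the bench. In its frame: drum axle level, along y, 85 mm above the bench; closed drum, 90 mm diameter, 30 mm wide, at y = +10 to +40 mm; bearing post behind it, y = +55 to +81 mm, up to 105 mm tall; crank on the -y side.
- axle (a point): Point on the drum's axle level with the middle of the crank handle: 85 mm above the bench, 45 mm to the stand's -y; axes as the stand. The handle circles it at 32 mm. Bearing friction (0.195 N m, 6 N at the handle) slightly exceeds the pull of the drum's heavy side (at most 0.13 to 0.18 N m, 4 to 5.6 N), so the drum stays where left.
- drum (a joint): Turn of drum and crank about the axle (rad, no end stops). 0: handle straight above the axle; grows as it goes from the top towards the stand's +x: handle at axle point + 32 mm x (sin along stand x, cos along z). One side of the drum is much heavier, unseen, at a new angle to the crank each time; the handle takes more force while that side rises, less while it sinks. The crank is counterbalanced.
- handle: Crank handle: a black round sleeve 15 mm in diameter, 60 mm long (30 mm each way from its origin), lying along the stand's y, turning freely on its pin. Origin: the middle of the sleeve, 55 mm clear of the drum's face. Its own turn about y means nothing.
- hood: Clear plastic dust hood standing loosely over the stand, on its plinth: a box open below, 130 (x) x 180 (y) x 130 mm tall outside, walls 4 mm, 0.4 kg. Origin: centre of its lower rim, 15 mm above the bench at the start. The drum under it reaches 130 mm above the bench: lift the hood at least 120 mm straight up before moving it sideways.
- knob (a point): Middle of the hood's round black knob: head 30 mm in diameter, from 140 to 160 mm above the hood's rim, on a thinner neck; this point lies 150 mm above the rim.
- mat: Thin black rubber mat, fixed on the bench: 230 (x) x 250 (y) mm, 3 mm thick. Origin: centre of its underside.
- lens: A small camera lens standing upright, 58 mm across, 50 mm tall. A bystander; origin at its underside.
- mount_ring: A flat brass ring, 68 mm across, 7 mm thick. A bystander; origin at its underside.
- camera: A black and silver camera body, 134 x 45 x 90 mm, standing upright. A bystander; origin at its underside.
- jar: A closed amber jar, 48 mm across, 60 mm tall. A bystander; origin at its underside.
- driver: A small screwdriver 150 mm long, lying flat. A bystander; origin at its underside, along its length.
- old_lens: A second lens standing upright, 66 mm across, 60 mm tall. A bystander; origin at its underside.
- retainer: A small steel ring, 38 mm across, 6 mm thick. A bystander; origin at its underside.
Mind the look-alikes: they are no part of the job. Leave any brown or pink look-alike of the hood alone.

How it is judged:
By the outcome, as a careful person would: the job done as asked, in the order asked, and still so for the second after the job is handed in, while the arm keeps its last pose, push and grip.
It also fails if it takes over 72 s, if anything falls off the work surface, if the arm or the gripper's body presses on something with over 40 N, if the wrist force passes 120 N, or if a joint passes its speed limit or range.

## Working session

There is one attempt and no reset: what is moved stays moved. The work goes in short steps, Python scripts to look and compute and a tool call to move; the robot and the scene stay as the last step left them, time stands still between calls to the robot, and variables do not carry over. Pictures are saved under pics/ and viewed, about 8 in all and at most 12, crops included, and the job is handed in when it is done.

Besides the shell and the picture viewer there is one more tool, called after "Emit:" in YAML: its name, and indented under it one key for each argument. jog_arm: Moves the arm, as the interface text tells. Its arguments: {"type":"object","properties":{"plan":{"type":"array","items":{"type":"number"}}},"required":["plan"]}

```bash
mkdir -p pics; ls; python3 - <<'E'
from station import bot,cams
import cv2
s=bot.observe();print(s)
for n in("scene","top"):
    cv2.imwrite(f"pics/{n}0.png",cv2.cvtColor(cams.grab_frame(n),cv2.COLOR_RGB2BGR))
    m=cams.camera_model(n);print(n,m)
print(cams.camera_model("wrist"))
E
```

```text
pics
{'t': 0.0, 'joint_pos': array([ 1.11471531e+00,  2.63567182e-01, -4.89188937e-02,  1.25939493e+00,
        2.42891862e-05,  1.41549687e+00]), 'joint_vel': array([-0.0002861 ,  0.00116906,  0.00101715,  0.00222611, -0.00142291,
       -0.00092773]), 'joint_efforts': array([-1.97662455e-03, -6.37613940e+01,  3.84577596e+01,  1.34633595e-02,
       -2.28833733e-04,  1.03117736e-05]), 'tool_pos': array([155.45841453, 501.26449956, 303.40873044]), 'eef_rot': array([ 1.49824497e-01,  9.88712459e-01, -5.13542820e-04, -1.74799882e-04]), 'wrist_force': array([-0.43514859, -0.13543947,  0.35704808]), 'moment': array([-0.03209953,  0.00335919, -0.01184479]), 'gripper_width': 0.9970163131824985}
scene {'intrinsics': array([[529.34131402,   0.        , 283.08008967],
       [  0.        , 529.34131402, 214.07142945],
       [  0.        ,   0.        ,   1.        ]]), 'dist_coeffs': array([-0.00881256,  0.        ,  0.        ,  0.        ,  0.        ]), 'R': array([[ 0.9924721 , -0.12233143,  0.00584312],
       [-0.10032805, -0.83946869, -0.5340661 ],
       [ 0.07023819,  0.52945947, -0
[... 445 characters left out ...]
225329, -0.02312171, -0.97694111]]), 't': array([  30.03442767,  530.28257766, 1206.85245876])}
{'intrinsics': array([[324.83446127,   0.        , 280.74438891],
       [  0.        , 324.83446127, 211.6563995 ],
       [  0.        ,   0.        ,   1.        ]]), 'dist_coeffs': array([-0.0072478,  0.       ,  0.       ,  0.       ,  0.       ]), 'mount': array([[-4.13078312e-04, -9.45791824e-01, -3.24773235e-01,
         8.37338791e+01],
       [ 9.99999914e-01, -3.75961420e-04, -1.77037490e-04,
        -1.65520900e-01],
       [ 4.53384036e-05, -3.24773281e-01,  9.45791898e-01,
        -6.99810787e+01],
       [ 0.00000000e+00,  0.00000000e+00,  0.00000000e+00,
         1.00000000e+00]])}
```

View pics/scene0.png

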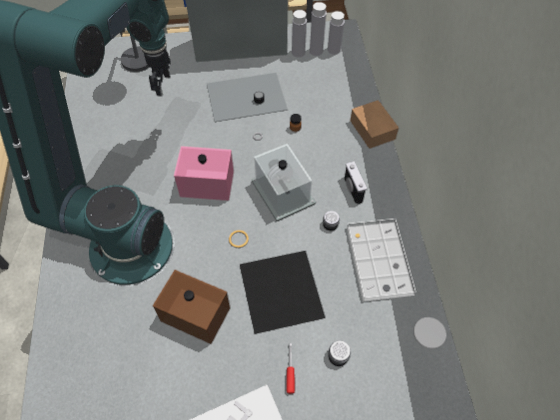

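View pics/top0.png

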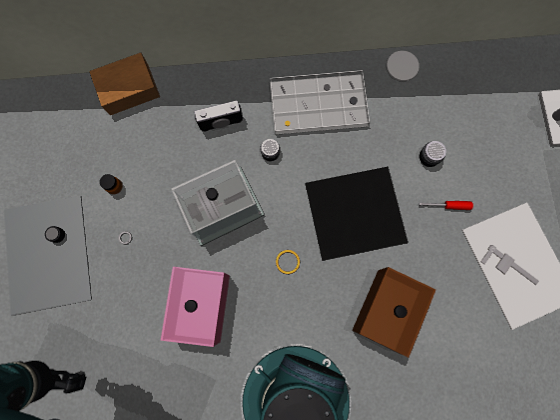

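The scene view shows the clear hood with its knob at about (283,165). The look-alikes are the pink box (203,172) and the brown box (192,305). The black mat is at (282,291), and the grey pad at (247,97) isn't it. In the top view the clear hood's knob is at (212,194) and the black mat is at (356,213). Only the clear box on a grey plinth fits the description, so I'll confirm it in one enlarged crop.

```bash
python3 - <<'E'
import cv2,numpy as np
a=cv2.imread("pics/top0.png")[150:250,160:270];b=cv2.imread("pics/scene0.png")[140:225,240:325]
a=cv2.resize(a,(440,400),interpolation=3)
b=cv2.resize(b,(360,360),interpolation=3)
b=cv2.copyMakeBorder(b,0,40,0,0,0)
cv2.imwrite("pics/crop0.png",np.hstack([a,b]))
E
```

```text
(no output)
```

View pics/crop0.png

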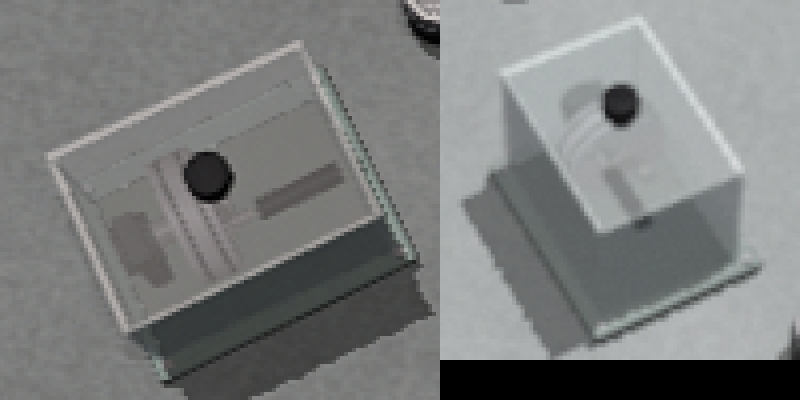

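```bash
cat > h.py <<'E'
import numpy as np,cv2
from station import bot,cams
from scipy.spatial.transform import Rotation as Ro
def model(n,s=None):
    m=cams.camera_model(n)
    if n=="wrist":
        s=s or bot.observe();T=np.eye(4);T[:3,:3]=Ro.from_quat(s["eef_rot"]).as_matrix();T[:3,3]=s["tool_pos"]
        W=np.linalg.inv(T@np.array(m["mount"]));return m,W[:3,:3],W[:3,3]
    return m,np.array(m["R"]),np.array(m["t"])
def pix2w(n,uv,z,s=None):
    m,R,t=model(n,s)
    p=cv2.undistortPoints(np.array(uv,float).reshape(-1,1,2),m["intrinsics"],np.array(m["dist_coeffs"]))[:,0]
    d=np.c_[p,np.ones(len(p))]@R;c=-R.T@t
    return c+d*((z-c[2])/d[:,2])[:,None]
def w2pix(n,X,s=None):
    m,R,t=model(n,s)
    return cv2.projectPoints(np.array(X,float).reshape(-1,1,3),cv2.Rodrigues(R)[0],t,m["intrinsics"],np.array(m["dist_coeffs"]))[0][:,0]
def tri(uva,na,uvb,nb):
    A=[];b=[]
    for n,uv in((na,uva),(nb,uvb)):
        p=pix2w(n,[uv],0)[0];m,R,t=model(n);c=-R.T@t;d=(p-c)/np.linalg.norm(p-c);P=np.eye(3)-np.outer(d,d);A.append(P);b.append(P@c)
    return np.linalg.solve(A[0]+A[1],b[0]+b[1])
def say():
    s=bot.observe();print(round(s["t"],2),s["tool_pos"].round(1),s["eef_rot"].round(4),s["wrist_force"].round(2),round(s["gripper_width"],3))
E
python3 - <<'E'
from h import *
f=lambda x,y:(160+x/4-.4,150+y/4-.4)
g=lambda x,y:(240+(x-440)*85/360-.4,140+y*85/360-.4)
print("knob",tri(f(208,176),"top",g(620,104),"scene"))
C=pix2w("top",[f(300,42),f(50,156),f(127,331),f(383,215)],145);print(C,C.mean(0))
Cs=pix2w("scene",[g(502,72),g(640,18),g(742,176),g(600,230)],145);print(Cs,Cs.mean(0))
for Q in(C,Cs):
  d=np.diff(np.r_[Q,Q[:1]],axis=0);print(np.linalg.norm(d,axis=1),np.degrees(np.arctan2(d[:,1],d[:,0])))
M=pix2w("top",[(306,183),(388,167),(407,242),(324,260)],3);print(M,M.mean(0))
M=pix2w("scene",[(240,264),(307,252),(324,318),(250,331)],3);print(M.mean(0))
print("handle",tri(f(300,190),"top",g(624,188),"scene"),pix2w("top",[f(258,210),f(340,175)],85))
s=bot.observe();print(Ro.from_quat(s["eef_rot"]).as_matrix().round(3))
E
```

```text
knob [539.70069816 164.38950208 166.20685521]
[[630.89481886 102.72099795 145.        ]
 [569.03470527 268.23395986 145.        ]
 [450.9628401  224.39306054 145.        ]
 [510.86193201  57.78722528 145.        ]] [540.43857406 163.28381091 145.        ]
[[448.33105552 224.00537539 145.        ]
 [567.64794245 267.3277653  145.        ]
 [627.6331857   97.17278519 145.        ]
 [509.6681299   58.91652892 145.        ]] [538.32007839 161.8556137  145.        ]
[176.69525804 125.94836163 177.0463373  128.16761624] [ 110.49312143 -159.62969067  -70.22518105   20.52316204]
[126.93836684 180.41880907 124.01328773 176.11520071] [  19.95529271  -70.58076479 -162.03203839  110.38203452]
[[ 588.48090481  -87.56714912    3.        ]
 [ 614.85567525 -331.78790522    3.        ]
 [ 391.30680814 -354.54564385    3.        ]
 [ 362.43151646 -115.15787944    3.        ]] [ 489.26872617 -222.26464441    3.        ]
[ 485.71271943 -221.4406648     3.        ]
handle [535.85877298 111.01880008 125.15278785] [[534.9215565  143.77159472  85.        ]
 [554.05392787  87.03266223  85.        ]]
[[-0.955  0.296 -0.   ]
 [ 0.296  0.955 -0.001]
 [ 0.    -0.001 -1.   ]]
```

Emit:
jog_arm:
  plan: [-0.7,-0.31,0,-0.29,1,-0.7,-0.31,0,-0.29,1,-0.7,-0.31,0,-0.29,1,-0.7,-0.31,0,-0.29,1,-0.7,-0.31,0,-0.29,1]

```text
t: 0.72
tool_pos: [363.0, 320.8, 303.5]
eef_rot: [-0.259, 0.966, -0.0, -0.0]
wrist_force: [0.6, 0.8, -0.3]
gripper_width: 1.001
```

```bash
cat >> h.py <<'E'
def go(x,y,z,alpha=None):
    "fractions of full scale to reach TCP x,y,z with tool-x heading alpha (deg)"
    s=bot.observe();R=Ro.from_quat(s["eef_rot"]).as_matrix()
    d=R.T@(np.array([x,y,z])-s["tool_pos"])/400
    a=np.degrees(np.arctan2(R[1,0],R[0,0]));tu=0 if alpha is None else -((alpha-a+180)%360-180)/180
    print("go",d.round(4),round(tu,4),"heading",a.round(1))
E
python3 - <<'E'
from h import *
say();go(539.5,163.5,290,-70);print(bot.observe()["joint_pos"].round(2))
E
```

```text
0.72 [363.  320.8 303.5] [-2.588e-01  9.659e-01 -3.000e-04 -4.000e-04] [ 0.64  0.81 -0.31] 1.001
go [-0.1855 -0.5613  0.0337] -0.4444 heading -150.0
[ 0.56  0.19 -0.14  1.23 -0.    0.03]
```

Emit:
jog_arm:
  plan: [-0.185,-0.561,0.034,-0.29,1,-0.185,-0.561,0.034,-0.29,1,-0.185,-0.561,0.034,-0.29,1,-0.185,-0.561,0.034,-0.29,1,-0.185,-0.561,0.034,-0.29,1]

```text
t: 1.35
tool_pos: [541.5, 160.8, 288.7]
eef_rot: [-0.647, 0.763, 0.0, -0.001]
wrist_force: [0.2, 0.7, 0.2]
gripper_width: 1.0
```

```bash
python3 - <<'E'
from h import *
say();go(539.5,163.5,290,-70)
cv2.imwrite("pics/w1.png",cv2.cvtColor(cams.grab_frame("wrist"),cv2.COLOR_RGB2BGR))
print(w2pix("wrist",[[539.5,163.5,175],[539.5,163.5,165]]))
E
```

```text
1.35 [541.5 160.8 288.7] [-0.6467  0.7627  0.     -0.0011] [0.23 0.72 0.2 ] 1.0
go [-0.0059  0.006  -0.0032] -0.1634 heading -99.4
[[282.9093643  246.17620342]
 [282.79144398 239.66238927]]
```

View pics/w1.png

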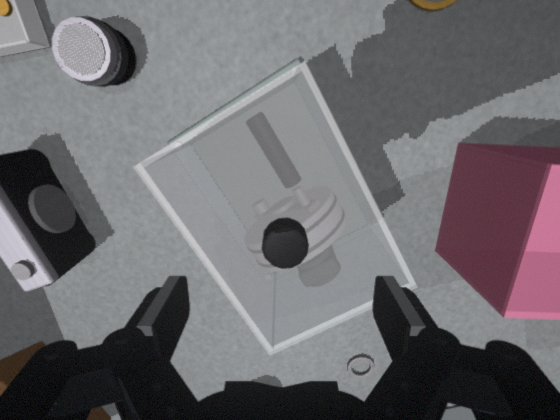

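Wrist view: the knob head is centred at (285,241), against a prediction of (283,243). The crank handle is visible beneath at (273,148). Next I turn, go down and grip.

Emit:
jog_arm:
  plan: [-0.006,0.006,0,-0.06,1,-0.006,0.006,0.02,-0.12,1,-0.006,0.006,0.06,-0.163,1,-0.006,0.006,0.12,-0.163,1,-0.006,0.006,0.163,-0.163,1]

```text
t: 2.02
tool_pos: [537.9, 164.6, 222.7]
eef_rot: [0.821, -0.571, -0.001, 0.001]
wrist_force: [0.6, -0.1, -1.0]
gripper_width: 0.997
```

Emit:
jog_arm:
  plan: [0,0,0,0,0.2,0,0,0,0,0.2,0,0,0,0,0.1,0,0,0,0,0.1,0,0,0,0,0.1]

```text
t: 2.65
tool_pos: [538.5, 164.9, 223.6]
eef_rot: [0.821, -0.571, -0.0, 0.0]
wrist_force: [1.6, 2.3, 6.3]
gripper_width: 0.327
```

```bash
python3 - <<'E'
from h import *
say();go(539.5,163.5,360,-70)
E
```

```text
2.65 [538.5 164.9 223.6] [ 8.211e-01 -5.708e-01 -1.000e-04  4.000e-04] [1.59 2.26 6.34] 0.327
go [ 0.0041 -0.0008 -0.3409] 0.0022 heading -69.6
```

Emit:
jog_arm:
  plan: [0,0,0,0,0,0,0,-0.02,0,0,0,0,-0.06,0,0,0,0,-0.12,0,0,0,0,-0.18,0,0]

```text
t: 3.28
tool_pos: [538.3, 164.8, 296.5]
eef_rot: [0.821, -0.571, -0.0, 0.001]
wrist_force: [0.3, 0.2, -3.5]
gripper_width: 0.33
```

Emit:
jog_arm:
  plan: [0,0,-0.04,0,0,0,0,-0.09,0,0,0,0,-0.14,0,0,0,0,-0.165,0,0,0,0,-0.165,0,0]

```text
t: 3.9
tool_pos: [538.5, 164.8, 362.7]
eef_rot: [0.821, -0.571, -0.0, 0.001]
wrist_force: [0.1, -0.0, -4.8]
gripper_width: 0.328
```

```bash
python3 - <<'E'
from h import *
say();go(487.5,-222,361)
cv2.imwrite("pics/s2.png",cv2.cvtColor(cams.grab_frame("scene"),cv2.COLOR_RGB2BGR)[60:340,140:420])
E
```

```text
3.9 [538.5 164.8 362.7] [ 8.210e-01 -5.709e-01 -2.000e-04  6.000e-04] [ 0.13 -0.02 -4.76] 0.328
go [0.8622 0.4562 0.0052] 0 heading -69.6
```

View pics/s2.png

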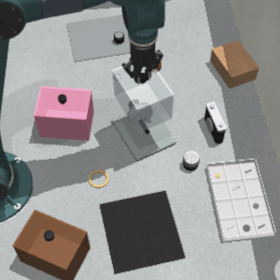

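The hood is off and clear of the drum (crop: hood at (145,95), bare stand at (145,135)). Carrying it to the mat.

Emit:
jog_arm:
  plan: [0.04,0.02,0,0.01,0,0.12,0.063,0,0.03,0,0.22,0.116,0,0.05,0,0.32,0.169,0,0.07,0,0.42,0.222,0,0.078,0]

```text
t: 4.58
tool_pos: [512.6, -25.7, 361.8]
eef_rot: [0.744, -0.668, -0.001, 0.001]
wrist_force: [1.0, -0.2, -2.9]
gripper_width: 0.331
```

```bash
python3 - <<'E'
from h import *
say();go(487.5,-222,361,-84)
E
```

```text
4.58 [512.6 -25.7 361.8] [ 7.442e-01 -6.680e-01 -7.000e-04  1.300e-03] [ 0.96 -0.23 -2.92] 0.331
go [0.4812 0.1153 0.0027] 0.001 heading -83.8
```

Emit:
jog_arm:
  plan: [0.14,0.034,0,0,0,0.27,0.065,0,0,0,0.38,0.091,0,0,0,0.45,0.108,0,0,0,0.481,0.115,0,0,0]

```text
t: 5.2
tool_pos: [486.7, -223.7, 361.4]
eef_rot: [0.743, -0.669, -0.001, 0.001]
wrist_force: [-0.6, -0.1, -3.9]
gripper_width: 0.33
```

```bash
python3 - <<'E'
from h import *
say();go(487.5,-222,213,-84)
E
```

```text
5.2 [ 486.7 -223.7  361.4] [ 0.7432 -0.669  -0.0012  0.0015] [-0.64 -0.06 -3.92] 0.33
go [-0.004  -0.0039  0.371 ] 0.0001 heading -84.0
```

Emit:
jog_arm:
  plan: [-0.003,-0.002,0.05,0,0,-0.003,-0.002,0.13,0,0,-0.003,-0.002,0.22,0,0,-0.003,-0.002,0.3,0,0,-0.003,-0.002,0.34,0,0]

```text
t: 5.82
tool_pos: [485.8, -221.7, 223.6]
eef_rot: [0.743, -0.669, -0.002, 0.002]
wrist_force: [-0.1, 0.2, -3.7]
gripper_width: 0.329
```

Emit:
jog_arm:
  plan: [0,0,0.01,0,0,0,0,0.02,0,0,0,0,0.027,0,0,0,0,0.032,0,0,0,0,0.032,0,0]

```text
t: 6.45
tool_pos: [486.2, -221.7, 211.4]
eef_rot: [0.743, -0.669, -0.002, 0.001]
wrist_force: [1.3, 2.4, 3.2]
gripper_width: 0.329
```

```bash
python3 - <<'E'
from h import *
say();go(487.5,-222,212,-84)
E
```

```text
6.45 [ 486.2 -221.7  211.4] [ 0.7432 -0.669  -0.0018  0.0012] [1.33 2.39 3.16] 0.329
go [ 0.0012 -0.003  -0.0015] 0.0001 heading -84.0
```

Emit:
jog_arm:
  plan: [0,0,0,0,0.4,0,0,0,0,0.6,0,0,0,0,0.8,0,0,0,0,1,0,0,0,0,1]

```text
t: 7.08
tool_pos: [486.2, -221.7, 211.4]
eef_rot: [0.743, -0.669, -0.002, 0.001]
wrist_force: [-0.7, -0.4, 0.1]
gripper_width: 1.002
```

Emit:
jog_arm:
  plan: [0,0,-0.03,0,1,0,0,-0.1,0,1,0,0,-0.2,0,1,0,0,-0.3,0,1,-0.1,0,-0.37,0,1]

```text
t: 7.7
tool_pos: [482.9, -182.9, 361.6]
eef_rot: [0.742, -0.67, -0.001, 0.001]
wrist_force: [-0.4, 0.4, -0.2]
gripper_width: 0.998
```

```bash
python3 - <<'E'
from h import *
say();go(578,58,300,-70)
a=cv2.cvtColor(cams.grab_frame("top"),cv2.COLOR_RGB2BGR);cv2.imwrite("pics/t3f.png",a)
a=a[130:280,160:420];cv2.imwrite("pics/t3.png",cv2.resize(a,None,fx=3,fy=3,interpolation=3))
b=cv2.cvtColor(cams.grab_frame("scene"),cv2.COLOR_RGB2BGR);cv2.imwrite("pics/s3f.png",b)
E
```

```text
7.7 [ 482.9 -182.9  361.6] [ 0.7424 -0.6699 -0.0009  0.0011] [-0.45  0.43 -0.18] 0.998
go [-0.5749 -0.2985  0.153 ] -0.0785 heading -84.1
```

View pics/t3.png

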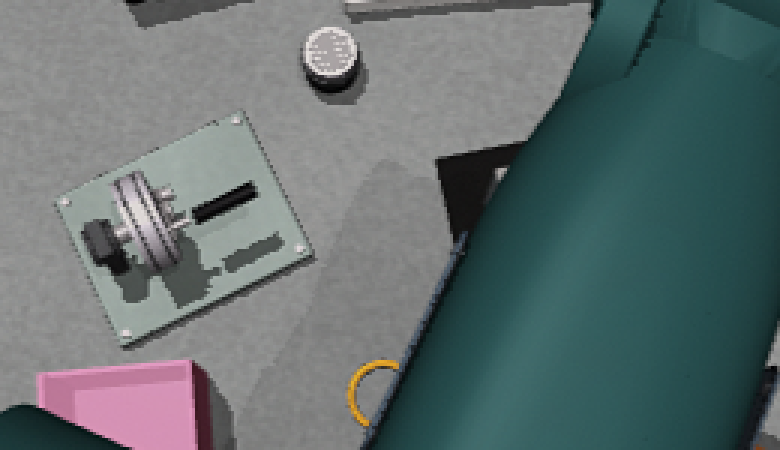

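Top view: bare plinth with corners at crop (243,110), (54,202), (127,348) and (315,256). The black crank handle runs from (196,218) to (256,189). The arm hides the hood here, so I'll check it later.

```bash
python3 - <<'E'
from h import *
f=lambda x,y:(160+x/3-.33,130+y/3-.33)
C=pix2w("top",[f(243,110),f(54,202),f(127,348),f(315,256)],15);c=C.mean(0)
d=np.diff(np.r_[C,C[:1]],axis=0);print(c,np.linalg.norm(d,axis=1),np.degrees(np.arctan2(d[:,1],d[:,0])))
yaw=np.radians(20);ex=np.array([np.cos(yaw),np.sin(yaw),0]);ey=np.array([-np.sin(yaw),np.cos(yaw),0])
ax=np.array([c[0],c[1],85])-45*ey;print("axle",ax)
b=cv2.imread("pics/s3f.png")[150:230,240:330];cv2.imwrite("pics/s3c.png",cv2.resize(b,None,fx=6,fy=6,interpolation=3))
for th in np.arange(-1.2,0.6,.3):
    h=ax+32*(np.sin(th)*ex+np.cos(th)*np.array([0,0,1]))
    P=w2pix("top",[h+30*ey,h-30*ey]);print(th.round(1),((P-[160,130]+.33)*3).round(0).tolist(),((w2pix("scene",[h+30*ey,h-30*ey])-[240,150]+.4)*6).round(0).tolist())
E
```

```text
[541.23636971 159.93834242  15.        ] [200.06798654 158.02570607 194.69644561 159.92070436] [ 111.89483468 -157.00763459  -68.6662723    21.05142319]
axle [556.62727616 117.65217449  85.        ]
-1.2 [[202.0, 232.0], [264.0, 204.0]] [[226.0, 203.0], [274.0, 280.0]]
-0.9 [[199.0, 225.0], [261.0, 197.0]] [[234.0, 191.0], [281.0, 268.0]]
-0.6 [[195.0, 217.0], [257.0, 188.0]] [[245.0, 180.0], [293.0, 257.0]]
-0.3 [[190.0, 207.0], [253.0, 179.0]] [[258.0, 171.0], [306.0, 247.0]]
0.0 [[186.0, 197.0], [248.0, 169.0]] [[273.0, 163.0], [321.0, 240.0]]
0.3 [[181.0, 188.0], [244.0, 160.0]] [[287.0, 159.0], [336.0, 235.0]]
```

View pics/s3c.png

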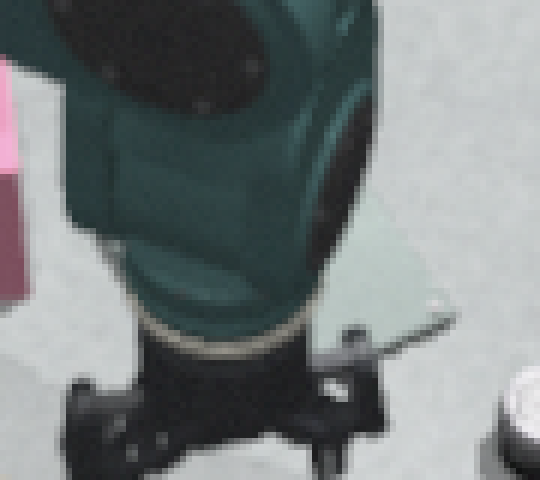

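```bash
python3 - <<'E'
from h import *
go(545,97,290,-69.3)
E
```

```text
go [-0.6723 -0.2285  0.1826] -0.0811 heading -83.9
```

Emit:
jog_arm:
  plan: [-0.14,-0.05,0,-0.02,1,-0.29,-0.1,0.03,-0.05,1,-0.44,-0.15,0.08,-0.081,1,-0.58,-0.2,0.13,-0.081,1,-0.672,-0.2285,0.182,-0.081,1]

```text
t: 8.43
tool_pos: [545.3, 99.0, 289.9]
eef_rot: [0.823, -0.568, 0.001, 0.0]
wrist_force: [-0.1, -1.2, -0.1]
gripper_width: 0.998
```

```bash
python3 - <<'E'
from h import *
say();go(545,97,165,-69.3)
s=bot.observe()
cv2.imwrite("pics/w4.png",cv2.cvtColor(cams.grab_frame("wrist"),cv2.COLOR_RGB2BGR))
cv2.imwrite("pics/t4.png",cv2.cvtColor(cams.grab_frame("top"),cv2.COLOR_RGB2BGR))
yaw=np.radians(20.7);ex=np.array([np.cos(yaw),np.sin(yaw),0]);ey=np.array([-np.sin(yaw),np.cos(yaw),0])
ax=np.array([557,118,85])
for th in(-.8,-.62,-.4):
    h=ax+32*(np.sin(th)*ex+np.cos(th)*np.array([0,0,1]));print(th,w2pix("wrist",[h+30*ey,h-30*ey],s).round(0).tolist())
E
```

```text
8.43 [545.3  99.  289.9] [ 8.229e-01 -5.682e-01  6.000e-04  3.000e-04] [-0.1  -1.23 -0.07] 0.998
go [0.0039 0.0026 0.3123] 0.0003 heading -69.3
-0.8 [[287.0, 257.0], [287.0, 189.0]]
-0.62 [[282.0, 259.0], [282.0, 191.0]]
-0.4 [[275.0, 261.0], [274.0, 192.0]]
```

View pics/w4.png

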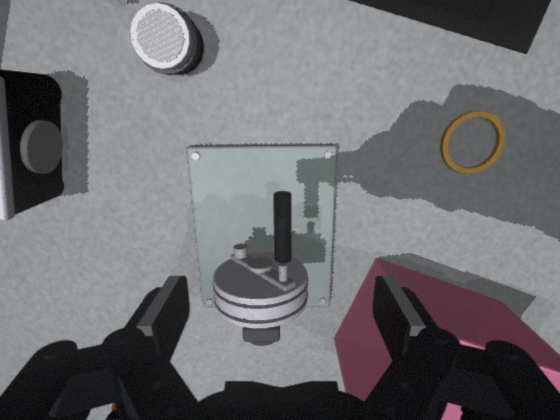

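Wrist view: the handle runs from (282,192) to (283,262), matching my prediction for an angle of about -0.62 rad. Next I go down and grip it.

Emit:
jog_arm:
  plan: [0.004,0.003,0.08,0,1,0.004,0.003,0.17,0,1,0.004,0.003,0.25,0,1,0.004,0.003,0.3,0,1,0.004,0.003,0.312,0,1]

```text
t: 9.15
tool_pos: [543.4, 97.3, 162.7]
eef_rot: [0.823, -0.567, -0.002, 0.002]
wrist_force: [0.5, -0.1, 0.1]
gripper_width: 1.002
```

Emit:
jog_arm:
  plan: [0,0,0,0,0.7,0,0,0,0,0.5,0,0,0,0,0.3,0,0,0,0,0.2,0,0,0,0,0]

```text
t: 9.78
tool_pos: [544.2, 97.5, 163.1]
eef_rot: [0.824, -0.567, -0.001, 0.001]
wrist_force: [4.6, 2.0, -1.1]
gripper_width: 0.153
```

Emit:
jog_arm:
  plan: [0,0,0,0,0,0,0,0,0,0,0,0,0,0,0,0,0,0,0,0,0,0,0,0,0]

```text
t: 10.4
tool_pos: [544.3, 97.5, 163.1]
eef_rot: [0.824, -0.567, -0.001, 0.001]
wrist_force: [2.0, 1.4, -0.7]
gripper_width: 0.153
```

```bash
python3 - <<'E'
from h import *
say()
yaw=np.radians(20.7);ex=np.array([np.cos(yaw),np.sin(yaw),0]);ey=np.array([-np.sin(yaw),np.cos(yaw),0])
s=bot.observe();r=s["tool_pos"]+[0,0,-54]-np.array([557,118,85]);print("stand-frame offset",r@ex,r@ey,r[2],"r",np.hypot(r@ex,r[2]),"th",np.arctan2(r@ex,r[2]))
E
```

```text
10.4 [544.3  97.5 163.1] [ 0.8235 -0.5672 -0.001   0.001 ] [ 1.99  1.36 -0.66] 0.153
stand-frame offset -19.166346007138863 -14.663990652462566 24.078072855617307 r 30.77502902851243 th -0.6723022392766572
```

Gripped: the opening reads 0.153, about 13 mm, on the sleeve. I'll work out arc rows for slow turning in steps of about 0.3 rad per call.

```bash
cat > arc.py <<'E'
from h import *
import sys
YAW=np.radians(20.7);ex=np.array([np.cos(YAW),np.sin(YAW),0]);ey=np.array([-np.sin(YAW),np.cos(YAW),0])
AX=np.array([556.5,118,85])
def th_of(p):
    r=np.array(p)+[0,0,-54]-AX;return np.arctan2(r@ex,r[2]),np.hypot(r@ex,r[2])
def arc(step,n,r=32):
    s=bot.observe();th,rr=th_of(s["tool_pos"]);say();print("th",th,"r",rr)
    a,b=rr*np.sin(th),rr*np.cos(th)
    for k in range(n):
        out=[]
        for i in range(1,6):
            q=th+step*(k+i/5);u=(r*np.sin(q),r*np.cos(q))
            out+=[0,round(-(u[0]-a)/400,4),round(-(u[1]-b)/400,4),0,0]
        a,b=u;print(round(q,2),out)
if __name__=="__main__":arc(float(sys.argv[1]),int(sys.argv[2]))
E
python3 arc.py 0.35 3
```

```text
10.4 [544.3  97.5 163.1] [ 0.8235 -0.5672 -0.001   0.001 ] [ 1.99  1.36 -0.66] 0.153
th -0.6602983494834327 r 30.4859333402192
-0.31 [0, np.float64(-0.0022), np.float64(-0.0063), 0, 0, 0, np.float64(-0.007), np.float64(-0.0092), 0, 0, 0, np.float64(-0.0119), np.float64(-0.0118), 0, 0, 0, np.float64(-0.0171), np.float64(-0.0141), 0, 0, 0, np.float64(-0.0223), np.float64(-0.016), 0, 0]
0.04 [0, np.float64(-0.0054), np.float64(-0.0015), 0, 0, 0, np.float64(-0.0109), np.float64(-0.0027), 0, 0, 0, np.float64(-0.0164), np.float64(-0.0034), 0, 0, 0, np.float64(-0.022), np.float64(-0.0038), 0, 0, 0, np.float64(-0.0276), np.float64(-0.0038), 0, 0]
0.39 [0, np.float64(-0.0056), np.float64(0.0004), 0, 0, 0, np.float64(-0.0111), np.float64(0.0012), 0, 0, 0, np.float64(-0.0166), np.float64(0.0024), 0, 0, 0, np.float64(-0.022), np.float64(0.004), 0, 0, 0, np.float64(-0.0272), np.float64(0.0059), 0, 0]
```

Emit:
jog_arm:
  plan: [0,-0.004,-0.003,0,0,0,-0.008,-0.006,0,0,0,-0.0125,-0.0085,0,0,0,-0.0175,-0.011,0,0,0,-0.0225,-0.0125,0,0]

```text
t: 11.02
tool_pos: [552.5, 100.7, 168.6]
eef_rot: [0.824, -0.567, -0.001, 0.001]
wrist_force: [-6.7, -3.7, 11.4]
gripper_width: 0.15
```

Emit:
jog_arm:
  plan: [0,-0.0054,-0.0015,0,0,0,-0.0109,-0.0027,0,0,0,-0.0164,-0.0034,0,0,0,-0.022,-0.0038,0,0,0,-0.0276,-0.0038,0,0]

```text
t: 11.65
tool_pos: [563.7, 105.0, 171.4]
eef_rot: [0.824, -0.567, -0.0, 0.0]
wrist_force: [-2.6, 1.3, 14.7]
gripper_width: 0.153
```

```bash
sed -i 's/round(\(-(u\[[01]\]-[ab])\/400\),4)/float(round(\1,4))/g' arc.py; python3 arc.py 0.35 3
```

```text
11.65 [563.7 105.  171.4] [ 8.236e-01 -5.672e-01 -1.000e-04  0.000e+00] [-2.59  1.32 14.69] 0.153
th 0.06576166676102252 r 32.50411195204843
0.42 [0, -0.0055, 0.0018, 0, 0, 0, -0.011, 0.0028, 0, 0, 0, -0.0164, 0.0041, 0, 0, 0, -0.0218, 0.0058, 0, 0, 0, -0.027, 0.0079, 0, 0]
0.77 [0, -0.005, 0.0024, 0, 0, 0, -0.0099, 0.0052, 0, 0, 0, -0.0145, 0.0083, 0, 0, 0, -0.019, 0.0118, 0, 0, 0, -0.0231, 0.0155, 0, 0]
1.12 [0, -0.0039, 0.004, 0, 0, 0, -0.0075, 0.0083, 0, 0, 0, -0.0108, 0.0128, 0, 0, 0, -0.0138, 0.0176, 0, 0, 0, -0.0164, 0.0225, 0, 0]
```

```bash
sed -i 's/^AX=.*/AX=np.array([559.5,119,86.5])/' arc.py; python3 arc.py 0.35 2
```

```text
11.65 [563.7 105.  171.4] [ 8.236e-01 -5.672e-01 -1.000e-04  0.000e+00] [-2.59  1.32 14.69] 0.153
th -0.03308508201105143 r 30.95079186166819
0.32 [0, -0.0055, -0.0026, 0, 0, 0, -0.0111, -0.0022, 0, 0, 0, -0.0166, -0.0014, 0, 0, 0, -0.0221, -0.0002, 0, 0, 0, -0.0275, 0.0013, 0, 0]
0.67 [0, -0.0053, 0.0019, 0, 0, 0, -0.0104, 0.0042, 0, 0, 0, -0.0153, 0.0069, 0, 0, 0, -0.02, 0.0099, 0, 0, 0, -0.0246, 0.0132, 0, 0]
```

Emit:
jog_arm:
  plan: [0,-0.0055,-0.0026,0,0,0,-0.0111,-0.0022,0,0,0,-0.0166,-0.0014,0,0,0,-0.0221,-0.0002,0,0,0,-0.0275,0.0013,0,0]

```text
t: 12.28
tool_pos: [573.7, 109.0, 170.5]
eef_rot: [0.824, -0.567, -0.001, 0.0]
wrist_force: [-3.7, -1.3, -11.4]
gripper_width: 0.152
```

Emit:
jog_arm:
  plan: [0,-0.0053,0.0019,0,0,0,-0.0104,0.0042,0,0,0,-0.0153,0.0069,0,0,0,-0.02,0.0099,0,0,0,-0.0246,0.0132,0,0]

```text
t: 12.9
tool_pos: [582.9, 112.5, 165.3]
eef_rot: [0.824, -0.567, -0.001, 0.0]
wrist_force: [-5.5, -2.0, -4.7]
gripper_width: 0.151
```

```bash
python3 arc.py 0.35 2
```

```text
12.9 [582.9 112.5 165.3] [ 8.236e-01 -5.671e-01 -6.000e-04  4.000e-04] [-5.53 -2.04 -4.67] 0.151
th 0.669299236624718 r 31.59787987057094
1.02 [0, -0.0049, 0.0028, 0, 0, 0, -0.0089, 0.0068, 0, 0, 0, -0.0126, 0.0109, 0, 0, 0, -0.016, 0.0154, 0, 0, 0, -0.0191, 0.02, 0, 0]
1.37 [0, -0.0028, 0.0049, 0, 0, 0, -0.0052, 0.0099, 0, 0, 0, -0.0072, 0.0151, 0, 0, 0, -0.0089, 0.0205, 0, 0, 0, -0.0102, 0.0259, 0, 0]
```

Emit:
jog_arm:
  plan: [0,-0.0047,0.0032,0,0,0,-0.0088,0.0069,0,0,0,-0.0125,0.011,0,0,0,-0.016,0.0154,0,0,0,-0.019,0.02,0,0]

```text
t: 13.52
tool_pos: [589.8, 115.2, 157.4]
eef_rot: [0.824, -0.567, -0.001, 0.001]
wrist_force: [-8.1, -2.9, -1.5]
gripper_width: 0.148
```

Emit:
jog_arm:
  plan: [0,-0.0028,0.0049,0,0,0,-0.0052,0.0099,0,0,0,-0.0072,0.0151,0,0,0,-0.0089,0.0205,0,0,0,-0.0102,0.0259,0,0]

```text
t: 14.15
tool_pos: [593.7, 116.7, 147.6]
eef_rot: [0.824, -0.567, -0.0, 0.0]
wrist_force: [-6.7, -0.7, 3.3]
gripper_width: 0.147
```

```bash
python3 arc.py 0.35 2
```

```text
14.15 [593.7 116.7 147.6] [ 8.236e-01 -5.671e-01 -4.000e-04  3.000e-04] [-6.68 -0.69  3.3 ] 0.147
th 1.3472485508274774 r 31.992407158682063
1.7 [0, -0.0011, 0.0055, 0, 0, 0, -0.0017, 0.0111, 0, 0, 0, -0.002, 0.0166, 0, 0, 0, -0.0019, 0.0222, 0, 0, 0, -0.0014, 0.0278, 0, 0]
2.05 [0, 0.0009, 0.0055, 0, 0, 0, 0.0022, 0.011, 0, 0, 0, 0.0038, 0.0163, 0, 0, 0, 0.0059, 0.0215, 0, 0, 0, 0.0083, 0.0266, 0, 0]
```

Emit:
jog_arm:
  plan: [0,-0.0011,0.0055,0,0,0,-0.0017,0.0111,0,0,0,-0.002,0.0166,0,0,0,-0.0019,0.0222,0,0,0,-0.0014,0.0278,0,0]

```text
t: 14.78
tool_pos: [594.5, 117.0, 137.3]
eef_rot: [0.824, -0.567, 0.0, -0.0]
wrist_force: [-7.0, -1.3, 5.8]
gripper_width: 0.15
```

Emit:
jog_arm:
  plan: [0,0.0009,0.0055,0,0,0,0.0022,0.011,0,0,0,0.0038,0.0163,0,0,0,0.0059,0.0215,0,0,0,0.0083,0.0266,0,0]

```text
t: 15.4
tool_pos: [592.3, 116.2, 128.0]
eef_rot: [0.824, -0.567, 0.001, -0.001]
wrist_force: [-5.2, 1.2, 9.4]
gripper_width: 0.152
```

```bash
python3 arc.py 0.35 2
```

```text
15.4 [592.3 116.2 128. ] [ 0.8237 -0.567   0.001  -0.0013] [-5.22  1.22  9.44] 0.152
th 1.9679257321671968 r 32.23072156294967
2.32 [0, 0.0029, 0.0049, 0, 0, 0, 0.0056, 0.0098, 0, 0, 0, 0.0086, 0.0145, 0, 0, 0, 0.012, 0.019, 0, 0, 0, 0.0156, 0.0232, 0, 0]
2.67 [0, 0.0039, 0.004, 0, 0, 0, 0.0082, 0.0077, 0, 0, 0, 0.0126, 0.011, 0, 0, 0, 0.0173, 0.0141, 0, 0, 0, 0.0222, 0.0168, 0, 0]
```

Emit:
jog_arm:
  plan: [0,0.0027,0.0049,0,0,0,0.0055,0.0098,0,0,0,0.0086,0.0145,0,0,0,0.012,0.019,0,0,0,0.0156,0.0232,0,0]

```text
t: 16.02
tool_pos: [588.2, 114.6, 120.5]
eef_rot: [0.824, -0.567, 0.003, -0.003]
wrist_force: [-2.0, 3.5, 10.2]
gripper_width: 0.148
```

Emit:
jog_arm:
  plan: [0,0.0039,0.004,0,0,0,0.0082,0.0077,0,0,0,0.0126,0.011,0,0,0,0.0173,0.0141,0,0,0,0.0222,0.0168,0,0]

```text
t: 16.65
tool_pos: [583.2, 112.6, 115.6]
eef_rot: [0.824, -0.567, 0.005, -0.007]
wrist_force: [8.7, 9.2, 0.6]
gripper_width: 0.15
```

```bash
python3 arc.py 0.35 2
```

```text
16.65 [583.2 112.6 115.6] [ 0.8239 -0.5666  0.0049 -0.0068] [8.71 9.17 0.57] 0.15
th 2.4676536203803563 r 31.80874045050421
2.82 [0, 0.0042, 0.0037, 0, 0, 0, 0.0089, 0.0067, 0, 0, 0, 0.0138, 0.0094, 0, 0, 0, 0.0189, 0.0117, 0, 0, 0, 0.0242, 0.0137, 0, 0]
3.17 [0, 0.0054, 0.0016, 0, 0, 0, 0.0108, 0.0028, 0, 0, 0, 0.0164, 0.0036, 0, 0, 0, 0.022, 0.0041, 0, 0, 0, 0.0275, 0.0041, 0, 0]
```

```bash
python3 - <<'E'
from h import *
s=bot.observe();print(s["joint_pos"].round(3),s["moment"].round(2),s["joint_efforts"].round(1))
print(Ro.from_quat(s["eef_rot"]).as_matrix()[:,2].round(4))
a=cv2.cvtColor(cams.grab_frame("wrist"),cv2.COLOR_RGB2BGR)
b=cv2.cvtColor(cams.grab_frame("scene"),cv2.COLOR_RGB2BGR)[110:240,210:340]
b=cv2.resize(b,(400,400),interpolation=3)
cv2.imwrite("pics/m5.png",np.hstack([cv2.resize(a,(400,300)),np.zeros((300,0,3),np.uint8)]) if 0 else np.hstack([cv2.copyMakeBorder(cv2.resize(a,(400,300)),0,100,0,0,0),b]))
say()
E
```

```text
[ 0.052  0.486 -0.236  0.834  0.005 -1.885] [ 1.72 -1.72  0.02] [ -4.2 -76.9  27.    4.   -2.3   0. ]
[ 0.0157  0.0057 -0.9999]
16.75 [583.  112.5 115.5] [ 0.824  -0.5666  0.0047 -0.0067] [8.07 8.91 0.1 ] 0.153
```

View pics/m5.png

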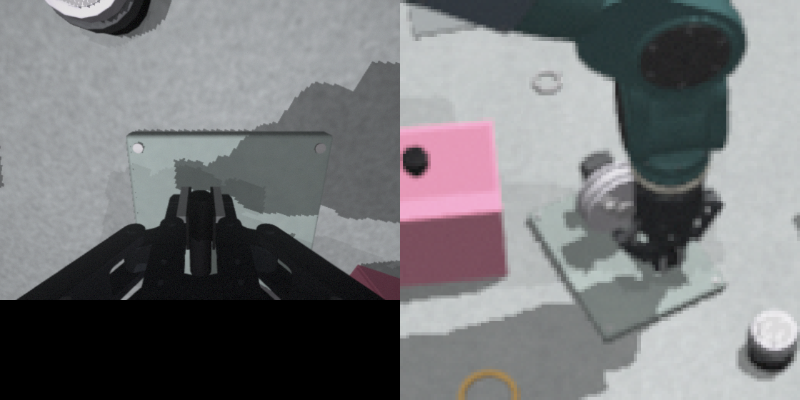

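```bash
cat > fit.py <<'E'
from arc import *
from scipy.optimize import least_squares
D=np.loadtxt("log.txt");P=D[:,1:4].copy();F=D[:,4:7];Q=D[:,7:11]
P+=54*Ro.from_quat(Q).as_matrix()[:,:,2]
X=P@ex;Z=P[:,2];fx=F@ex;fz=F[:,2]
c=least_squares(lambda c:np.hypot(X-c[0],Z-c[1])-32,[AX@ex,AX[2]]).x
print("circle",c,"old",AX@ex,AX[2])
th=np.arctan2(X-c[0],Z-c[1])
ft=-(fx*np.cos(th)-fz*np.sin(th));fr=fx*np.sin(th)+fz*np.cos(th)
th=np.unwrap(th)
for a in zip(th.round(2),ft.round(1),fr.round(1),(F@ey).round(1)):print(*a)
sg=np.sign(D[:,11])
A=np.c_[sg,-np.sin(th),-np.cos(th)];
for name,w in(("all",np.ones(len(th))),("low radial",1/(1+abs(fr)/5))):
    s=np.linalg.lstsq(A*w[:,None],ft*w,rcond=None)[0]
    # gravity torque part: ft=fric*sg-G sin(th+beta)
    G=np.hypot(s[1],s[2]);b=np.arctan2(s[2],s[1]);print(name,"fric",s[0],"G",G,"beta",b,"theta heavy down",(np.pi-b)%(2*np.pi),"res",(A@s-ft).round(1))
def m(p):return 6.1*sg-p[0]*np.sin(th+p[1])
r=least_squares(lambda p:m(p)-ft,[4.8,b],loss="soft_l1");print("fric fixed",r.x,(np.pi-r.x[1])%(2*np.pi))
E
cat > log.txt <<'E'
11.02 552.5 100.7 168.6 -6.7 -3.7 11.4 .824 -.567 -.001 .001 1
11.65 563.7 105.0 171.4 -2.6 1.3 14.7 .824 -.567 0 0 1
12.28 573.7 109.0 170.5 -3.7 -1.3 -11.4 .824 -.567 -.001 0 1
12.9 582.9 112.5 165.3 -5.5 -2.0 -4.7 .824 -.567 -.001 0 1
13.52 589.8 115.2 157.4 -8.1 -2.9 -1.5 .824 -.567 -.001 .001 1
14.15 593.7 116.7 147.6 -6.7 -.7 3.3 .824 -.567 0 0 1
14.78 594.5 117 137.3 -7.0 -1.3 5.8 .824 -.567 0 0 1
15.4 592.3 116.2 128 -5.2 1.2 9.4 .824 -.567 .001 -.001 1
16.02 588.2 114.6 120.5 -2.0 3.5 10.2 .824 -.567 .003 -.003 1
16.65 583.2 112.6 115.6 8.7 9.2 .6 .824 -.567 .005 -.007 1
E
python3 fit.py; python3 arc.py 0.35 2
```

```text
circle [565.59608583  85.7260802 ] old 565.4444416590425 86.5
-0.43 2.1 13.5 -1.1
-0.04 1.4 14.8 2.1
0.3 0.4 -12.0 0.1
0.65 1.8 -7.3 0.1
0.99 3.5 -8.0 0.2
1.32 4.8 -5.5 1.7
1.65 5.3 -7.4 1.3
1.95 7.1 -7.6 3.0
2.22 7.8 -6.6 4.0
2.43 9.0 7.0 5.5
all fric 5.721918806490779 G 4.50297584239816 beta 1.4876107616644934 theta heavy down 1.6539818919252998 res [-0.3 -0.2  1.   0.1 -0.6 -0.5  0.4 -0.1  0.3 -0.2]
low radial fric 5.589253593674068 G 4.369388513541565 beta 1.5353056785989965 theta heavy down 1.6062869749907966 res [-0.4 -0.2  1.   0.2 -0.4 -0.4  0.5 -0.1  0.3 -0.2]
fric fixed [4.75998481 1.40139183] 1.7402008195663827
16.75 [583.  112.5 115.5] [ 0.824  -0.5666  0.0047 -0.0067] [8.07 8.91 0.1 ] 0.153
th 2.4747210436647 r 31.82837098418311
2.82 [0, 0.0043, 0.0036, 0, 0, 0, 0.009, 0.0066, 0, 0, 0, 0.0139, 0.0093, 0, 0, 0, 0.019, 0.0116, 0, 0, 0, 0.0243, 0.0135, 0, 0]
3.17 [0, 0.0054, 0.0016, 0, 0, 0, 0.0109, 0.0027, 0, 0, 0, 0.0164, 0.0035, 0, 0, 0, 0.022, 0.0039, 0, 0, 0, 0.0276, 0.0039, 0, 0]
```

The fit is clean: friction about 5.7 N, heavy-side pull about 4.5 N, and heavy side down near θ ≈ 1.65–1.74. I'll carry on past half a turn to about 3.1, then come back, which also gives readings in the reverse direction.

Emit:
jog_arm:
  plan: [-0.0005,0.0043,0.0036,0,0,-0.001,0.009,0.0066,0,0,-0.001,0.0139,0.0093,0,0,-0.001,0.019,0.0116,0,0,-0.001,0.0243,0.0135,0,0]

```text
t: 17.38
tool_pos: [577.0, 110.2, 111.5]
eef_rot: [0.824, -0.566, 0.007, -0.01]
wrist_force: [10.6, 7.7, -3.5]
gripper_width: 0.152
```

```bash
sed -i 's/^AX=.*/AX=np.array([559.5,119,85.8])/' arc.py; python3 arc.py 0.35 1; python3 -c "
from station import bot;print(bot.observe()['moment'].round(2))"
```

```text
17.38 [577.  110.2 111.5] [ 0.824  -0.5665  0.0071 -0.0097] [10.6   7.66 -3.45] 0.152
th 2.704153604284273 r 31.254748789618645
3.05 [0, 0.0044, 0.0039, 0, 0, 0, 0.0097, 0.0057, 0, 0, 0, 0.0151, 0.0072, 0, 0, 0, 0.0206, 0.0082, 0, 0, 0, 0.0261, 0.0089, 0, 0]
[ 1.39 -2.04  0.06]
```

Emit:
jog_arm:
  plan: [0,0.0044,0.0032,0,0,0,0.0097,0.005,0,0,0,0.0151,0.0065,0,0,0,0.0206,0.0075,0,0,0,0.0261,0.0082,0,0]

```text
t: 18.0
tool_pos: [569.7, 107.3, 108.8]
eef_rot: [0.824, -0.566, 0.009, -0.012]
wrist_force: [10.7, 8.8, -8.5]
gripper_width: 0.151
```

```bash
cat >> log.txt <<'E'
17.38 577.0 110.2 111.5 10.6 7.66 -3.45 .824 -.5665 .0071 -.0097 1
E
python3 -c "
from h import *
s=bot.observe();print(*[float(v) for v in np.r_[s['t'],s['tool_pos'],s['wrist_force'],s['eef_rot'],1].round(4)])">>log.txt; python3 fit.py; python3 arc.py -0.4 2
```

```text
circle [565.57182042  85.81655203] old 565.4444416590425 85.8
-0.43 2.1 13.5 -1.1
-0.04 1.4 14.8 2.1
0.3 0.4 -12.1 0.1
0.65 1.8 -7.3 0.1
0.99 3.5 -8.0 0.2
1.33 4.8 -5.5 1.7
1.65 5.2 -7.4 1.3
1.95 7.1 -7.6 3.0
2.22 7.8 -6.6 4.0
2.43 9.0 6.9 5.5
2.67 9.7 8.8 3.4
2.92 10.9 11.2 4.4
all fric 5.973292244954765 G 4.772705285978453 beta 1.4265735176005818 theta heavy down 1.7150191359892113 res [-0.1 -0.2  0.9 -0.  -0.7 -0.6  0.4 -0.   0.5  0.1  0.2 -0.5]
low radial fric 5.897070721273339 G 4.628183983779246 beta 1.4553970488790116 theta heavy down 1.6861956047107816 res [-0.2 -0.1  1.   0.1 -0.6 -0.5  0.5  0.   0.5 -0.   0.1 -0.7]
fric fixed [4.81268876 1.39441725] 1.747175405168153
18.0 [569.7 107.3 108.8] [ 0.8241 -0.5662  0.0087 -0.0121] [10.68  8.77 -8.54] 0.151
th 2.970182606944824 r 31.47860429469045
2.57 [0, -0.0065, -0.0001, 0, 0, 0, -0.0126, -0.0019, 0, 0, 0, -0.0186, -0.0042, 0, 0, 0, -0.0243, -0.007, 0, 0, 0, -0.0298, -0.0103, 0, 0]
2.17 [0, -0.0052, -0.0037, 0, 0, 0, -0.0102, -0.0078, 0, 0, 0, -0.0148, -0.0122, 0, 0, 0, -0.019, -0.017, 0, 0, 0, -0.0228, -0.0222, 0, 0]
```

Emit:
jog_arm:
  plan: [0,-0.0062,0,0,0,0,-0.0123,-0.0018,0,0,0,-0.0183,-0.0041,0,0,0,-0.024,-0.007,0,0,0,-0.0295,-0.0103,0,0]

```text
t: 18.62
tool_pos: [580.1, 111.5, 113.3]
eef_rot: [0.824, -0.566, 0.008, -0.012]
wrist_force: [-6.9, 0.3, 3.1]
gripper_width: 0.15
```

```bash
cat > lg.py <<'E'
from h import *
import sys
s=bot.observe();print(*[float(v) for v in np.r_[s['t'],s['tool_pos'],s['wrist_force'],s['eef_rot'],float(sys.argv[1])].round(4)],file=open("log.txt","a"))
E
python3 lg.py -1; python3 fit.py|tail -5; python3 arc.py -0.4 1
```

```text
2.92 10.9 11.2 4.4
2.54 -3.5 -6.2 2.7
all fric 6.185351181746683 G 4.819030677065273 beta 1.3635021941695167 theta heavy down 1.7780904594202764 res [ 0.2  0.1  1.   0.  -0.7 -0.7  0.3 -0.1  0.5  0.1  0.3 -0.4  0.6]
low radial fric 6.24957005620092 G 4.664566493407803 beta 1.355959966822041 theta heavy down 1.785632686767752 res [ 0.4  0.3  1.2  0.2 -0.6 -0.6  0.4 -0.1  0.4  0.   0.2 -0.5  0.4]
fric fixed [4.74750497 1.38074606] 1.7608465982502322
18.62 [580.1 111.5 113.3] [ 0.8241 -0.5663  0.0083 -0.0117] [-6.87  0.28  3.13] 0.15
th 2.5803593734171124 r 31.27939789573558
2.18 [0, -0.0062, -0.0021, 0, 0, 0, -0.0112, -0.0061, 0, 0, 0, -0.0158, -0.0105, 0, 0, 0, -0.0201, -0.0153, 0, 0, 0, -0.024, -0.0204, 0, 0]
```

Emit:
jog_arm:
  plan: [0,-0.0055,-0.003,0,0,0,-0.0105,-0.007,0,0,0,-0.0151,-0.0112,0,0,0,-0.0194,-0.0158,0,0,0,-0.0235,-0.021,0,0]

```text
t: 19.25
tool_pos: [588.0, 114.5, 121.7]
eef_rot: [0.824, -0.566, 0.008, -0.011]
wrist_force: [-6.8, -1.5, 0.1]
gripper_width: 0.151
```

```bash
python3 lg.py -1; python3 fit.py|tail -5; python3 arc.py -0.4 2
```

```text
2.54 -3.5 -6.2 2.7
2.17 -3.8 -5.7 1.0
all fric 6.09769595549075 G 4.771052395850138 beta 1.390708229678362 theta heavy down 1.7508844239114312 res [ 0.1  0.   1.   0.  -0.7 -0.7  0.4 -0.1  0.5  0.1  0.2 -0.4  0.8 -0.3]
low radial fric 6.093239507973609 G 4.594869064071704 beta 1.4018233194739267 theta heavy down 1.7397693341158664 res [ 0.2  0.2  1.2  0.2 -0.5 -0.5  0.4 -0.   0.4 -0.   0.1 -0.6  0.7 -0.3]
fric fixed [4.75494316 1.39169677] 1.7498958807933729
19.25 [588.  114.5 121.7] [ 0.824  -0.5664  0.0077 -0.0108] [-6.8  -1.52  0.1 ] 0.151
th 2.1971375652359777 r 30.91709728314022
1.8 [0, -0.0057, -0.0037, 0, 0, 0, -0.0088, -0.0093, 0, 0, 0, -0.0115, -0.0152, 0, 0, 0, -0.0137, -0.0212, 0, 0, 0, -0.0153, -0.0274, 0, 0]
1.4 [0, -0.0012, -0.0063, 0, 0, 0, -0.0019, -0.0126, 0, 0, 0, -0.002, -0.019, 0, 0, 0, -0.0017, -0.0254, 0, 0, 0, -0.0008, -0.0318, 0, 0]
```

Emit:
jog_arm:
  plan: [0,-0.0042,-0.0048,0,0,0,-0.0075,-0.01,0,0,0,-0.0103,-0.0155,0,0,0,-0.0125,-0.0214,0,0,0,-0.0141,-0.0275,0,0]

```text
t: 19.88
tool_pos: [592.4, 116.3, 132.4]
eef_rot: [0.824, -0.566, 0.007, -0.01]
wrist_force: [-4.5, -0.1, -5.0]
gripper_width: 0.145
```

```bash
python3 lg.py -1; python3 fit.py|tail -4|cut -c1-120; python3 arc.py -0.4 1
```

```text
0. ]
low radial fric 6.105428485252347 G 4.605511475578935 beta 1.3980315679760118 theta heavy down 1.7435610856137813 res [ 
  0. ]
fric fixed [4.75446967 1.39136341] 1.7502292456108393
19.88 [592.4 116.3 132.4] [ 0.824  -0.5664  0.0071 -0.0101] [-4.47 -0.13 -5.01] 0.145
th 1.8130746960801876 r 30.761436968306544
1.41 [0, -0.0043, -0.0055, 0, 0, 0, -0.0051, -0.0119, 0, 0, 0, -0.0053, -0.0183, 0, 0, 0, -0.0051, -0.0247, 0, 0, 0, -0.0043, -0.031, 0, 0]
```

Emit:
jog_arm:
  plan: [0,-0.001,-0.0063,0,0,0,-0.0017,-0.0126,0,0,0,-0.0018,-0.019,0,0,0,-0.0013,-0.0254,0,0,0,-0.0004,-0.0316,0,0]

```text
t: 20.5
tool_pos: [592.6, 116.3, 145.4]
eef_rot: [0.824, -0.566, 0.007, -0.01]
wrist_force: [3.1, 2.7, -7.0]
gripper_width: 0.148
```

```bash
python3 lg.py -1; python3 fit.py|tail -4|cut -c1-120; python3 arc.py -0.4 1
```

```text
0.1 -0.1]
low radial fric 6.082166607826748 G 4.572628259612056 beta 1.40493187909835 theta heavy down 1.736660774491443 res [ 0.2
  0.1 -0.1]
fric fixed [4.72873446 1.39813507] 1.7434575860697026
20.5 [592.6 116.3 145.4] [ 0.824  -0.5664  0.0074 -0.0105] [ 3.11  2.7  -6.98] 0.148
th 1.3875937708748523 r 30.574975517851126
0.99 [0, -0.0021, -0.0069, 0, 0, 0, -0.0002, -0.013, 0, 0, 0, 0.0022, -0.0189, 0, 0, 0, 0.0051, -0.0247, 0, 0, 0, 0.0084, -0.0301, 0, 0]
```

All readings, in both directions, agree on heavy side down at θ ≈ 1.74. Returning there.

```bash
cat > now.py <<'E'
from arc import *
s=bot.observe();p=s["tool_pos"]+54*Ro.from_quat(s["eef_rot"]).as_matrix()[:,2]
x,z=p@ex-565.55,p[2]-85.8;th=np.arctan2(x,z);say();print("theta",th,"r",np.hypot(x,z))
t=1.745;print("shift",-(32*np.sin(t)-x)/400,-(32*np.cos(t)-z)/400)
E
python3 now.py;python3 fit.py|grep circle
```

```text
20.5 [592.6 116.3 145.4] [ 0.824  -0.5664  0.0074 -0.0105] [ 3.11  2.7  -6.98] 0.148
theta 1.3943841033937245 r 31.840674612877738
shift -0.0004229472100187426 0.027835899394612017
circle [565.54054605  85.8017836 ] old 565.4444416590425 85.8
```

Emit:
jog_arm:
  plan: [0,-0.001,0.007,0,0,0,-0.0015,0.014,0,0,0,-0.0013,0.021,0,0,0,-0.0005,0.0285,0,0,0,-0.0005,0.0285,0,0]

```text
t: 21.12
tool_pos: [592.8, 116.4, 134.1]
eef_rot: [0.824, -0.566, 0.007, -0.01]
wrist_force: [-5.0, 0.4, 0.7]
gripper_width: 0.152
```

```bash
python3 now.py
```

```text
21.12 [592.8 116.4 134.1] [ 0.8241 -0.5664  0.0074 -0.0103] [-4.97  0.42  0.74] 0.152
theta 1.7493006006702703 r 31.97999598965311
shift -0.00010957556651939094 -0.00032983190156094633
```

Emit:
jog_arm:
  plan: [0,0,0,0,0,0,0,0,0,0,0,0,0,0,0,0,0,0,0,0,0,0,0,0,0]

```text
t: 21.75
tool_pos: [592.7, 116.4, 134.1]
eef_rot: [0.824, -0.566, 0.007, -0.01]
wrist_force: [-4.0, 0.2, 0.4]
gripper_width: 0.152
```

```bash
python3 now.py; python3 - <<'E'
from h import *
print(bot.observe()["joint_vel"].round(4))
a=cv2.cvtColor(cams.grab_frame("top"),cv2.COLOR_RGB2BGR);cv2.imwrite("pics/t6f.png",a)
cv2.imwrite("pics/t6.png",cv2.resize(a[80:280,90:490],None,fx=2,fy=2,interpolation=3))
E
```

```text
21.75 [592.7 116.4 134.1] [ 0.824  -0.5664  0.0074 -0.0102] [-4.01  0.23  0.4 ] 0.152
theta 1.749051175808432 r 31.92014025103141
shift -0.0002533054976229554 -0.0002836739046795911
[ 0.0002 -0.0017 -0.0024 -0.0002 -0.0006  0.0008]
```

View pics/t6.png

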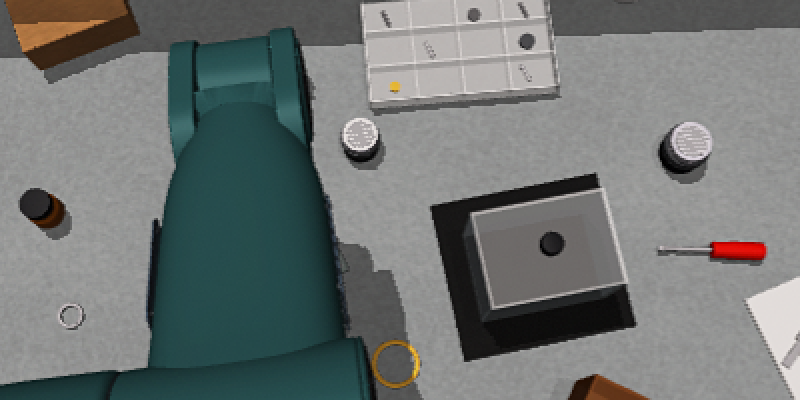

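The hood stands upright on the black mat, aligned with it, with the knob at crop (552,243). The bystanders in view haven't moved. I'll check its centre, then hand in.

```bash
python3 - <<'E'
from h import *
from station import ticket
print(pix2w("top",[(365.7,201.2)],163),"mat ~487.5,-222");say()
print(ticket.sign_off())
E
```

```text
[[ 487.21891927 -220.59315059  163.        ]] mat ~487.5,-222
21.8 [592.8 116.4 134.1] [ 0.824  -0.5664  0.0074 -0.0103] [-4.75  0.31  0.56] 0.15
the job is handed in; nothing more can be done
None
```

The job is done and handed in at 21.8 s of the 72 s allowed.

- **Hood:** I lifted the clear hood by its knob about 139 mm straight up and set it upright on the black mat. The last picture puts the knob at (487, -221) mm, against a mat centre of about (487.5, -222). The bystanders visible in that picture had not moved. The camera was hidden or out of view there.
- **Crank:** I turned the handle slowly from about -0.7 to 2.9 rad, which is more than half a turn. I then brought it back to about 1.4 rad and on to the final angle, reading the handle force both ways.
- **Heavy side:** The fits gave friction of about 6.1 N and a heavy-side pull of about 4.7 N, both within the stated ranges. All fits put the heavy side straight down at 1.74 to 1.75 rad. The crank now stands at 1.749 rad, gripped and still.

**Imperfections:**
- My first guess at the crank's circle was a few millimetres off, so the early readings carried up to about 15 N of sideways force.
- The tool picked up a tilt of about 1.4°, which I allowed for in the angles.
- The fit residuals reach about 1 N, so the final angle could be off by roughly 0.1 rad.

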